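# Take the desk pile apart and put each thing in its place

### The arm

A 6-joint arm with a two-finger parallel gripper is mounted at the origin on a cart in front of the work surface, level with it; the furniture and walls round the work are solid. World frame = base frame: x ahead of the robot, y to its left, z up, the work surface at z = 0. Lengths are in m, angles in rad, forces in N, time in s.
With the tool pointing down it reaches from about 0.4 to 0.825 m from the base axis. Payload 7 kg.
Tool frame: the origin (TCP) lies midway between the tips of the shut fingers; the grasp point (between the pads) lies arm.hold_point_z behind it (arm.hold_point_z is the distance from the TCP to the grasp point, in m); z points along the fingers, y is the line along which they close (so a half turn about z gives the same grasp; the last joint's range is limited). The gripper opens to 88 mm and grips with 3 to 60 N. Pads are 19 mm wide; open, the fingers measure 130 mm over their backs; the gripper's body (78 mm by 193 mm) begins 47 mm behind the grasp point.
Start: joints at [-0.964, 0.359, 0.012, 0, -1.224, -0.288], TCP at [0.212, -0.641, 0.227] pointing down, gripper open.
Joint ranges: [-3.07, 3.07], [-1.43, 2.12], [-1.02, 1.25], [-3.03, 1.67], [-3.05, -0], [-3.03, 3.03]. Speed limits (rad/s): [2.39, 2.39, 3.01, 3.14, 3.14, 3.14].

### API

Orientations are given as [roll, pitch, yaw] about the fixed x, y, z axes, in that order (R = Rz(yaw) Ry(pitch) Rx(roll)).
In Python, from station import arm gives the robot as it stands.
- The arm moves only by the shell command python3 -m crank 'ROWS' [OPENING] [FORCE]. ROWS is JSON, a list that holds one entry, the list of rows, each a list of 4 numbers: the shift along the tool's x, y, z in units of 25 mm (1.0 is 25 mm), then the turn about the tool's z in units of 5 degrees (1.0 is 5 degrees). A call has 1 to 12 rows; each row is the pose to reach, as a shift and turn from the pose commanded when the call began, along the tool's axes at that moment; what a row does not reach only later rows make up. A row lasts 1/8 s, in which the tool goes at most 62.5 mm and 10.7 degrees, less where a joint would pass 70% of its speed; a pose out of reach is approached as far as the arm can. A call with a gripper value outside its range is refused whole. OPENING is the closure, from 0 (fully open) to 1 (shut), set as the call begins (- or left out, the last holds). The fingers move at their own pace and stop on an object; FORCE is the grip in N (left out, the last holds). Time passes only in rows, so rows that repeat a pose let the fingers close. It gives the time, the measured TCP pose, the force, the opening and the grip force at its end, in the units of the state.
- arm.get_state(): the state, without advancing time (a new reading comes with each control period).
- arm.grab_frame(name): name is "scene" or "top" or "wrist"; returns (picture, depth): 420x560x3 uint8, red, green, blue; 420x560 float32, m along the optical axis (not along the pixel's ray), 0 where there is no reading.
- arm.get_calibration(name): a dict with "mtx" (3x3 intrinsics, pixels), "R" (3x3) and "t" (3): a world point X has camera coordinates R X + t; the wrist camera has in their place "mount" (4x4, takes a point from camera to tool coordinates, whose origin is the TCP and whose axes are the flange's). Camera axes: x right, y down, z forward; pixel columns grow to the right and rows downward; lengths in m; the calibration is good to about 2 mm. A picture is of the moment at which its call begins: read the wrist's pose just before it. get_calibration takes no time and is no camera call.
- arm.job_done(): hands the job in; it is judged then, once.
Trained networks look in the newest picture that a camera, given by its name, has taken for a name from the list of things; names that differ only in an ending like _2 or _b are one class to them, and where a whole thing is asked for, a point or a joint stands for the part that bears it (a point fixed in the world has none). Each returns a list of dicts, best first, with "score" (0 to 1); they miss things now and then, are a little off and sometimes report something else, mostly with a low value. They report only what shows in the picture. A call takes as long as a camera call.
- arm.recognise(thing, camera): "extent" ([left, top, width, height] in pixels, round what is visible of it).
- arm.trace(thing, camera): "mask" (420x560 bool, what is visible of it) and "extent" ([left, top, width, height] in pixels, round what is visible of it).
The state is a dict: "t": time; "q": joint angles; "qd": joint speeds; "joint_efforts": joint torques, N m; "eef_pos": TCP position; "ee_rot": TCP orientation; "force": force on the tool from outside, world axes, zero at the start; "moment": the same for the moment, N m; "width": finger opening in m; "gripper_force": force on a finger pad.
Only numpy, scipy, OpenCV 4.12 (cv2) and the standard library are available. Lean on these libraries where they do the work, as an engineer would, in place of code of your own. Each camera call takes 0.05 s, during which the arm holds its last target. There are 200 camera calls.

### The job

Clear the pile on the desk: stand the glue stick upright in the small grey cup, the rubber stamp upright in the middle of the closed ink pad, lay the small carton flat inside the shallow rectangular tray, and lay the roll of tape flat and centred on the round cork mat. Let none of them fall over, and leave the mug and the dome camera where they stand.

Things in the scene. Friction and masses are not known exactly. Their poses are not given: they have to be found in the camera images.
- glue_stick: Glue stick standing upright on top of the pile beside the rubber stamp: a plain round cylinder, 28 mm diameter, 92 mm tall. Origin at the centre of its underside, z up along it. At the start it stands on the carton, 26 mm from the carton's centre towards the carton's +y. Grip it in its upper half, so that the fingers stay above the cup's rim.
- rubber_stamp: Rubber stamp standing upright on the carton: foot 29 (its x) x 52 (its y) mm, waisted round handle on top, 74 mm tall in all. Origin at the centre of its underside, z up. At the start it stands 24 mm from the carton's centre towards the carton's -y, its long side (y) across the carton, that is along the carton's x. Grip it by the handle, about 50 mm above its underside, from any side; up to 28 mm wide.
- carton: Small closed product carton lying flat on the tape roll, under the stamp and the glue stick: 62 (x) x 88 (y) x 45 (z) mm. Origin at the centre of its underside, z up. Grip it across its 62 mm sides, in its upper half, so that the fingers stay above the tape roll and above the tray's rim.
- tape_roll: Roll of masking tape lying flat on the desk at the bottom of the pile: outer diameter 104 mm, hole 52 mm, so its wall is 26 mm thick, 19 mm high. Origin at the centre of its underside, z up. Once it is clear it can be gripped across its wall, one finger in the hole.
- glue_cup: Small light grey round cup, fixed to the desk: 62 mm outer and 54 mm inner diameter (68 mm at the foot), rim 35 mm above the desk, inner floor 5 mm above the desk. Origin at the centre of its underside, z up.
- ink_pad: Flat dark ink pad with its lid closed, fixed to the desk: about 74 (x) x 112 (y) mm, its flat lid top 16 mm above the desk. Origin at the middle of its underside, z up.
- carton_tray: Shallow open rectangular light grey tray, fixed to the desk: outside 90 (x) x 118 (y) mm, walls 4 mm thick (inside 82 x 110 mm), rim 12 mm above the desk, inner floor 4 mm above the desk. Origin at the centre of its underside; the carton fits with its long side along the tray's long side (y).
- cork_mat: Round flat cork mat, fixed to the desk: 132 mm diameter, 5 mm thick. Origin at the centre of its underside, z up.
- mug: White mug with dark stripes, a bystander to leave alone: 86 mm diameter, 90 mm tall, with a handle towards its -y. Origin on its underside, at the middle of its 120 mm length over the handle.
- dome_camera: Small white camera with a dark dome, a bystander to leave alone: foot 72 mm diameter, 54 mm tall. Origin at the centre of its underside.

How it is judged:
By the outcome, as a careful person would: the job done as asked, in the order asked, and still so for the second after the job is handed in, with the robot touching nothing.
It also fails if it takes over 115 s, if anything falls off the work surface, if the arm or the gripper's body presses on something with over 40 N, if the wrist force passes 120 N, or if a joint passes its speed limit or range.

## Working session

There is one attempt and no reset: what is moved stays moved. The work goes in short steps, Python scripts to look and compute and a shell command to move; the robot and the scene stay as the last step left them, time stands still between calls to the robot, and variables do not carry over. Pictures are saved under pics/ and viewed, at most 14 in all, crops included, and the job is handed in when it is done.

```bash
ls; mkdir -p pics; cat > h.py <<'E'
import numpy as np, cv2
from station import arm
from scipy.spatial.transform import Rotation as Rn
def cloud(name, d):
    c=arm.get_calibration(name); K=np.array(c["mtx"])
    v,u=np.mgrid[0:d.shape[0],0:d.shape[1]]
    P=np.stack([(u-K[0,2])/K[0,0]*d,(v-K[1,2])/K[1,1]*d,d],-1)
    if "mount" in c:
        s=arm.get_state(); M=np.array(c["mount"]); R=Rn.from_euler('xyz',s["ee_rot"]).as_matrix()
        P=P@M[:3,:3].T+M[:3,3]; return P@R.T+np.array(s["eef_pos"])
    return (P-np.array(c["t"]))@np.array(c["R"])
E
python3 - <<'E'
from h import *
s=arm.get_state();print(s, arm.hold_point_z)
for n in("top","scene"):
    im,d=arm.grab_frame(n); cv2.imwrite(f"pics/{n}0.png",im[:,:,::-1]); P=cloud(n,d)
    np.savez(f"{n}0.npz",P=P,d=d)
    for t in "glue_stick rubber_stamp carton tape_roll glue_cup ink_pad carton_tray cork_mat mug dome_camera".split():
        r=arm.trace(t,n)
        if not r: print(n,t,None); continue
        r=r[0]; m=r["mask"]&(d>0); Q=P[m]; 
        zt=np.percentile(Q[:,2],97); T=Q[Q[:,2]>zt-.006]
        rect=cv2.minAreaRect((T[:,:2]*1000).astype(np.float32))
        print(n,t,round(r["score"],2),r["extent"],"ztop",round(zt,3),"med",T.mean(0).round(3),"rect",np.round(rect[0],0),np.round(rect[1],0),round(rect[2]))
E
```

```text
pics
{'t': 0.0, 'q': array([-9.63909080e-01,  3.59366786e-01,  1.10637902e-02, -3.36034713e-04,
       -1.22408525e+00, -2.88093287e-01]), 'qd': array([-0.00021957,  0.00182583,  0.00116385, -0.00071992,  0.00075882,
       -0.00082887]), 'joint_efforts': array([-3.17897517e-03, -5.82707369e+01,  2.93047482e+01,  6.99747518e+00,
        6.70576832e-03, -1.83539669e-04]), 'eef_pos': array([ 0.21137582, -0.64054328,  0.22564037]), 'ee_rot': array([ 3.13997658e+00, -1.49469748e-04, -2.82291301e+00]), 'force': array([ 0.03628284, -1.00302672, -0.6985993 ]), 'moment': array([-0.03527639,  0.00313926,  0.02362276]), 'gripper_force': 0.0, 'width': 0.08783073266863328} 0.0188
top glue_stick 0.76 [194.1, 254.5, 19.5, 12.6] ztop 0.159 med [0.425 0.163 0.156] rect [425. 162.] [24. 22.] 45
top rubber_stamp 0.75 [211.1, 235.4, 27.7, 21.9] ztop 0.138 med [0.462 0.125 0.136] rect [462. 126.] [20. 20.] 55
top carton 0.83 [197.9, 232.2, 41.0, 42.7] ztop 0.075 med [0.447 0.147 0.089] rect [446. 148.] [29. 68.] 54
top tape_roll 0.56 [202.1, 230.7, 40.0, 41.2] ztop 0.027 med [0.456 0.133 0.029] rect [45
[... 1041 characters left out ...]
pe_roll 0.82 [260.3, 250.3, 32.6, 23.8] ztop 0.021 med [0.435 0.151 0.018] rect [439. 149.] [102.  85.] 43
scene glue_cup 0.54 [369.6, 190.4, 16.6, 16.4] ztop 0.035 med [ 0.429 -0.33   0.033] rect [ 429. -332.] [17. 55.] 34
scene ink_pad 0.9 [173.3, 232.2, 43.9, 33.7] ztop 0.018 med [0.642 0.288 0.015] rect [644. 287.] [ 74. 113.] 3
scene carton_tray 0.64 [295.0, 218.0, 46.0, 25.3] ztop 0.012 med [ 0.46  -0.065  0.009] rect [463. -69.] [117.  98.] 57
scene cork_mat None
scene mug 0.94 [199.3, 276.4, 33.1, 50.5] ztop 0.089 med [0.407 0.376 0.087] rect [409. 376.] [84. 85.] 27
scene dome_camera 0.7 [291.2, 179.6, 20.1, 16.1] ztop 0.052 med [ 0.652 -0.173  0.05 ] rect [ 653. -178.] [32. 29.] 47
```

View pics/top0.png

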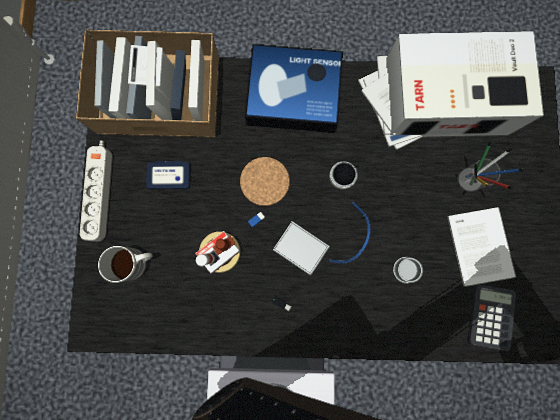

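```bash
cat >> h.py <<'E'
def go(x,y,z,yaw):
    "units from current pose to TCP goal (tool down), yaw in deg"
    s=arm.get_state(); R=Rn.from_euler('xyz',s["ee_rot"]).as_matrix()
    v=R.T@(np.array([x,y,z])-s["eef_pos"])/.025
    dy=(yaw-np.degrees(s["ee_rot"][2])+180)%360-180
    return np.r_[v,-dy/5].round(2)
E
python3 -c "
from h import *
print(go(.50,-.25,.28,-45),go(.46,.05,.28,-45),go(.425,.162,.23,-45))"
```

```text
[-15.86  11.23  -2.14 -23.35] [-18.1   23.13  -2.14 -23.35] [-18.18  27.82  -0.14 -23.35]
```

The top view confirms what the networks reported. The pile is at about (218,250) px, with the glue stick (white cap) at its lower left and the stamp at its upper right. The pad is at (168,175), the mat at (265,181), the tray at (301,247), the cup at (408,269), the mug at (122,264) and the dome camera at (343,175).

```bash
python3 -m crank '[[[-15.86,11.23,-2.14,-23.35],[-15.86,11.23,-2.14,-23.35],[-15.86,11.23,-2.14,-23.35],[-15.86,11.23,-2.14,-23.35],[-15.86,11.23,-2.14,-23.35],[-15.86,11.23,-2.14,-23.35],[-15.86,11.23,-2.14,-23.35],[-15.86,11.23,-2.14,-23.35],[-15.86,11.23,-2.14,-23.35],[-15.86,11.23,-2.14,-23.35],[-15.86,11.23,-2.14,-23.35],[-15.86,11.23,-2.14,-23.35]]]' 0; python3 -c "
from h import *
print(go(.43,.13,.28,-45))"
```

```text
t: 2.6
eef_pos: [0.5001, -0.25, 0.2802]
ee_rot: [-3.142, -0.0, -0.786]
force: [-0.6, 0.6, 0.0]
width: 0.0873
gripper_force: 0.0
[-1.274e+01 -8.760e+00  1.000e-02 -1.000e-02]
```

```bash
python3 -m crank '[[[-12.74,-8.76,0,0],[-12.74,-8.76,0,0],[-12.74,-8.76,0,0],[-12.74,-8.76,0,0],[-12.74,-8.76,0,0],[-12.74,-8.76,0,0],[-12.74,-8.76,0,0],[-12.74,-8.76,0,0],[-12.74,-8.76,0,0]]]'; python3 - <<'E'
from h import *
im,d=arm.grab_frame("wrist"); P=cloud("wrist",d); cv2.imwrite("pics/w1.png",im[:,:,::-1])
for t in "glue_stick rubber_stamp carton tape_roll".split():
    for r in arm.trace(t,"wrist")[:1]:
        m=r["mask"]&(d>0); Q=P[m]; zt=np.percentile(Q[:,2],95); T=Q[Q[:,2]>zt-.006]
        rect=cv2.minAreaRect((T[:,:2]*1000).astype(np.float32))
        print(t,round(r["score"],2),r["extent"],"ztop",round(zt,3),"mean",T.mean(0).round(3),"rect",np.round(rect[0],0),np.round(rect[1],0),round(rect[2]))
E
```

```text
t: 3.72
eef_pos: [0.4297, 0.129, 0.28]
ee_rot: [3.141, -0.0, -0.787]
force: [0.4, 0.2, -0.4]
width: 0.0876
gripper_force: 0.0
glue_stick 0.62 [241.4, 192.4, 27.5, 51.8] ztop 0.158 mean [0.427 0.16  0.157] rect [427. 161.] [25. 25.] 43
carton 0.71 [234.3, 147.8, 53.5, 72.8] ztop 0.067 mean [0.446 0.139 0.066] rect [447. 140.] [62. 90.] 40
tape_roll 0.9 [225.1, 141.1, 71.9, 65.0] ztop 0.021 mean [0.456 0.136 0.021] rect [454. 135.] [103.  86.] 42
```

View pics/w1.png

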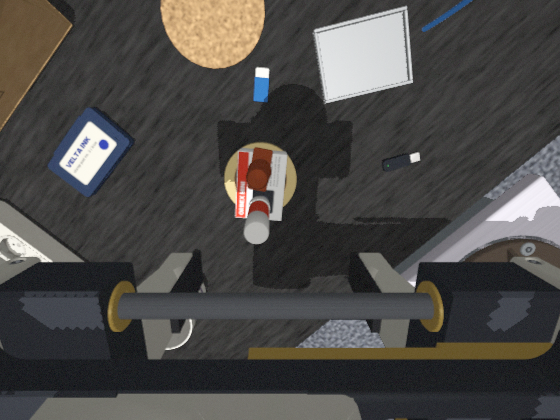

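The wrist view shows the glue stick's top at (257,230), leaning outward only through perspective. The stamp is at (260,168), the carton at (262,184) and the tape rim round (260,178). This agrees with the top camera: glue at about (0.427, 0.161) and the carton's y axis at about 132°.

```bash
python3 -c "
from h import *
print(go(.4265,.1615,.21,-48),go(.4265,.1615,.112,-48))"
```

```text
[-1.01 -0.82  2.8   0.58] [-1.01 -0.82  6.72  0.58]
```

```bash
python3 -m crank '[[[-1.01,-0.82,1.4,0.58],[-1.01,-0.82,2.8,0.58],[-1.01,-0.82,3.6,0.58],[-1.01,-0.82,4.4,0.58],[-1.01,-0.82,5.2,0.58],[-1.01,-0.82,6,0.58],[-1.01,-0.82,6.72,0.58],[-1.01,-0.82,6.72,0.58]]]' 0
python3 -m crank '[[[0,0,0,0],[0,0,0,0],[0,0,0,0],[0,0,0,0],[0,0,0,0],[0,0,0,0],[0,0,0,0],[0,0,0,0]]]' 1 15; python3 -c "
from h import *
print(go(.4265,.1615,.29,-48))"
```

```text
t: 4.97
eef_pos: [0.4257, 0.1613, 0.1111]
ee_rot: [3.139, -0.0, -0.837]
force: [0.3, -0.6, 1.1]
width: 0.0874
gripper_force: 0.0
t: 5.98
eef_pos: [0.4263, 0.1623, 0.1121]
ee_rot: [3.142, -0.0, -0.836]
force: [-0.1, -0.4, 0.1]
width: 0.0267
gripper_force: 15.0
[ 0.03  0.02 -7.12  0.02]
```

```bash
python3 -m crank '[[[0,0,-0.4,0],[0,0,-1.2,0],[0,0,-2.2,0],[0,0,-3.4,0],[0,0,-4.6,0],[0,0,-5.6,0],[0,0,-6,0]]]'; python3 -c "
from h import *
print(go(.47,-.09,.26,-48),go(.415,-.341,.26,-48))"
```

```text
t: 6.85
eef_pos: [0.4267, 0.1626, 0.264]
ee_rot: [-3.139, -0.0, -0.836]
force: [0.1, 0.0, -0.8]
width: 0.0265
gripper_force: 15.0
[8.66 5.49 0.14 0.02] [14.63 13.86  0.12  0.02]
```

```bash
python3 -m crank '[[[0.7,0.45,0,0],[2,1.3,0,0],[3.6,2.3,0,0],[5.3,3.4,0,0],[7,4.5,0,0],[8.7,5.6,0,0],[9.8,7.1,0,0],[10.9,8.6,0,0],[11.9,10.1,0,0],[12.9,11.5,0,0],[13.8,12.7,0,0],[14.3,13.4,0,0]]]'; python3 -m crank '[[[0.33,0.46,0,0],[0.33,0.46,0,0],[0.33,0.46,0,0]]]'; python3 - <<'E'
from h import *
im,d=arm.grab_frame("wrist"); P=cloud("wrist",d); cv2.imwrite("pics/w2.png",im[:,:,::-1])
for t in "glue_cup glue_stick".split():
    for r in arm.trace(t,"wrist")[:1]:
        m=r["mask"]&(d>0); Q=P[m]; zt=np.percentile(Q[:,2],95); T=Q[Q[:,2]>zt-.006]
        rect=cv2.minAreaRect((T[:,:2]*1000).astype(np.float32))
        print(t,round(r["score"],2),r["extent"],"z",Q[:,2].min(),round(zt,3),"mean",T.mean(0).round(3),"rect",np.round(rect[0],0),np.round(rect[1],0),round(rect[2]))
print(go(.415,-.341,.15,-48),go(.415,-.341,.056,-48))
E
```

```text
t: 8.35
eef_pos: [0.4165, -0.3289, 0.2612]
ee_rot: [3.141, 0.001, -0.837]
force: [0.2, 0.9, -0.3]
width: 0.0267
gripper_force: 15.0
t: 8.72
eef_pos: [0.4145, -0.3409, 0.2619]
ee_rot: [-3.142, 0.0, -0.835]
force: [0.4, -0.6, -0.8]
width: 0.0266
gripper_force: 15.0
glue_cup 0.8 [256.3, 155.6, 43.9, 51.6] z 0.001894979810309505 0.036 mean [ 0.416 -0.345  0.036] rect [ 416. -344.] [59. 61.] 42
glue_stick 0.76 [248.6, 211.2, 53.8, 122.9] z 0.0001062661335913262 0.307 mean [ 0.416 -0.343  0.306] rect [ 422. -348.] [22. 44.] 46
[0.01 0.   4.49 0.03] [0.01 0.   8.25 0.03]
```

View pics/w2.png

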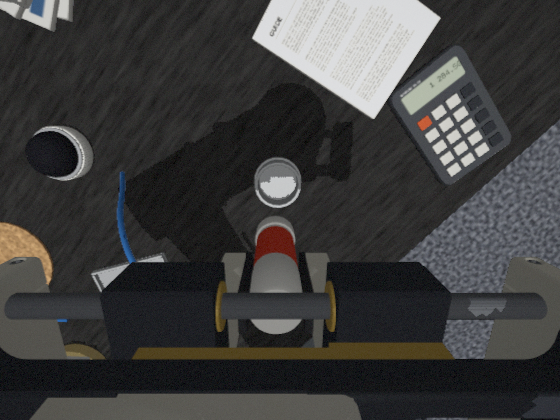

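The wrist view shows the cup at (278,182) px. The stick hangs straight between the fingers with its foot at (275,228). The cup centre comes out at about (0.415, -0.343), so I lower the stick with a 2 mm correction.

```bash
python3 -m crank '[[[0.06,0.05,1,0],[0.06,0.05,2.5,0],[0.06,0.05,4.2,0],[0.06,0.05,5.6,0],[0.06,0.05,6.6,0],[0.06,0.05,7.3,0],[0.06,0.05,7.8,0],[0.06,0.05,8.1,0],[0.06,0.05,8.25,0],[0.06,0.05,8.33,0],[0.06,0.05,8.35,0],[0.06,0.05,8.35,0]]]'
```

```text
t: 10.38
eef_pos: [0.4147, -0.3434, 0.0536]
ee_rot: [-3.141, -0.0, -0.836]
force: [-0.1, 0.3, -0.0]
width: 0.0265
gripper_force: 15.0
```

```bash
python3 -m crank '[[[0,0,0.03,0],[0,0,0.06,0],[0,0,0.06,0]]]';  python3 -m crank '[[[0,0,0,0],[0,0,0,0],[0,0,0,0],[0,0,0,0],[0,0,0,0],[0,0,0,0]]]' 0; python3 -m crank '[[[0,0,-0.5,0],[0,0,-1.5,0],[0,0,-3,0],[0,0,-5,0],[0,0,-7,0],[0,0,-8.5,0],[0,0,-8.5,0]]]'; python3 - <<'E'
from h import *
im,d=arm.grab_frame("wrist"); P=cloud("wrist",d); cv2.imwrite("pics/w3.png",im[:,:,::-1])
for t in "glue_cup glue_stick".split():
    for r in arm.trace(t,"wrist")[:1]:
        m=r["mask"]&(d>0); Q=P[m]; zt=np.percentile(Q[:,2],95); T=Q[Q[:,2]>zt-.006]
        print(t,round(r["score"],2),round(zt,3),"mean",T.mean(0).round(3))
print(go(.48,-.09,.27,-48),go(.461,.124,.27,-48))
E
```

```text
t: 10.75
eef_pos: [0.4151, -0.3437, 0.053]
ee_rot: [-3.141, -0.001, -0.835]
force: [-1.6, 1.8, 8.9]
width: 0.0263
gripper_force: 15.0
t: 11.5
eef_pos: [0.4146, -0.3433, 0.0518]
ee_rot: [3.142, 0.0, -0.836]
force: [-0.5, -0.8, -0.1]
width: 0.0809
gripper_force: 0.0
t: 12.38
eef_pos: [0.4159, -0.3442, 0.2688]
ee_rot: [-3.139, -0.007, -0.836]
force: [0.6, 0.8, -0.3]
width: 0.0875
gripper_force: 0.0
glue_cup 0.93 0.034 mean [ 0.417 -0.348  0.034]
glue_stick 0.89 0.097 mean [ 0.414 -0.344  0.096]
[-5.74 -8.74 -0.23  0.02] [-12.6  -13.92  -0.23   0.02]
```

```bash
python3 -m crank '[[[-1.2,-1.8,0,0],[-2.5,-3.8,0,0],[-3.8,-5.8,0,0],[-5,-7.6,0,0],[-6,-9,0,0],[-7.7,-10.2,0,0],[-9.4,-11.5,0,0],[-11,-12.7,0,0],[-11.6,-13.9,0,0],[-11.6,-13.9,0,0],[-11.6,-13.9,0,0]]]'; python3 - <<'E'
from h import *
im,d=arm.grab_frame("wrist"); P=cloud("wrist",d); cv2.imwrite("pics/w4.png",im[:,:,::-1])
for t in "rubber_stamp carton tape_roll".split():
    for r in arm.trace(t,"wrist")[:1]:
        m=r["mask"]&(d>0); Q=P[m]; zt=np.percentile(Q[:,2],95); T=Q[Q[:,2]>zt-.006]
        rect=cv2.minAreaRect((T[:,:2]*1000).astype(np.float32))
        print(t,round(r["score"],2),r["extent"],"z",round(zt,3),"mean",T.mean(0).round(3),"rect",np.round(rect[0],0),np.round(rect[1],0),round(rect[2]))
print(go(.461,.124,.17,-48),go(.461,.124,.095,-48))
E
```

```text
t: 13.9
eef_pos: [0.4772, 0.1045, 0.2633]
ee_rot: [3.139, 0.0, -0.835]
force: [-0.2, 0.6, 0.3]
width: 0.0874
gripper_force: 0.0
rubber_stamp 0.73 [263.6, 191.5, 26.4, 47.1] z 0.138 mean [0.464 0.122 0.136] rect [463. 123.] [22. 22.] 51
carton 0.87 [249.2, 184.5, 49.4, 72.9] z 0.067 mean [0.444 0.143 0.065] rect [447. 140.] [62. 88.] 40
tape_roll 0.91 [235.7, 181.1, 71.9, 57.7] z 0.022 mean [0.459 0.136 0.02 ] rect [455. 135.] [101.  85.] 44
[-1.04 -0.04  3.77  0.01] [-1.04 -0.04  6.77  0.01]
```

View pics/w4.png

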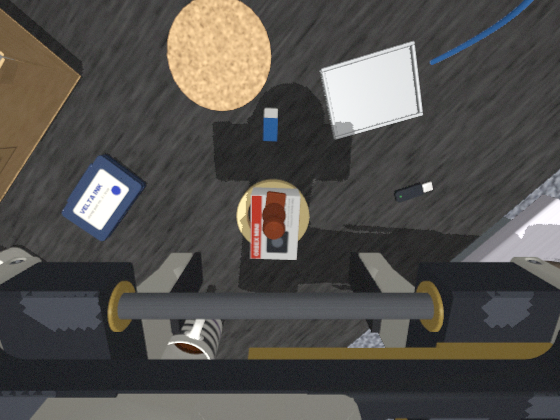

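The wrist view shows the stamp at (274,215) px on the carton at (274,224), both nearly aligned with the tool at about 2° off. The pile is undisturbed. The stamp's top is at (0.463, 0.123).

```bash
python3 -c "
from h import *
print(go(.4625,.1235,.095,-50))"
```

```text
[-0.99 -0.07  6.77  0.41]
```

```bash
python3 -m crank '[[[-0.99,-0.07,1.4,0.4],[-0.99,-0.07,2.8,0.4],[-0.99,-0.07,3.6,0.4],[-0.99,-0.07,4.4,0.4],[-0.99,-0.07,5.2,0.4],[-0.99,-0.07,6,0.4],[-0.99,-0.07,6.7,0.4],[-0.99,-0.07,6.75,0.4],[-0.99,-0.07,6.75,0.4]]]' 0
python3 -m crank '[[[0,0,0,0],[0,0,0,0],[0,0,0,0],[0,0,0,0],[0,0,0,0],[0,0,0,0],[0,0,0,0],[0,0,0,0]]]' 1 15
python3 -m crank '[[[0,0,-0.2,0],[0,0,-0.6,0],[0,0,-1.4,0],[0,0,-2.6,0],[0,0,-3.8,0],[0,0,-4.6,0],[0,0,-4.8,0]]]'; python3 -c "
from h import *
print(go(.646,.289,.20,3))"
```

```text
t: 15.22
eef_pos: [0.4629, 0.1242, 0.0961]
ee_rot: [-3.141, -0.0, -0.871]
force: [0.9, 1.0, 0.8]
width: 0.0876
gripper_force: 0.0
t: 16.23
eef_pos: [0.4625, 0.1243, 0.0955]
ee_rot: [3.141, -0.0, -0.871]
force: [1.2, 0.4, 0.3]
width: 0.026
gripper_force: 15.0
t: 17.1
eef_pos: [0.4632, 0.1248, 0.2174]
ee_rot: [-3.138, -0.0, -0.871]
force: [-0.8, 0.7, -0.8]
width: 0.0263
gripper_force: 15.0
[ -0.31  -9.82   0.73 -10.58]
```

```bash
python3 -m crank '[[[0,-0.6,0,-1],[-0.05,-1.7,0,-2],[-0.1,-3,0,-3.5],[-0.15,-4.5,0,-5],[-0.2,-6,0,-6.5],[-0.25,-7.5,0,-8],[-0.3,-8.7,0,-9.3],[-0.31,-9.5,0,-10.2],[-0.31,-9.8,0,-10.6],[-0.31,-9.82,0,-10.6],[-0.31,-9.82,0,-10.6]]]'; python3 - <<'E'
from h import *
im,d=arm.grab_frame("wrist"); P=cloud("wrist",d); cv2.imwrite("pics/w5.png",im[:,:,::-1])
for t in "ink_pad rubber_stamp".split():
    for r in arm.trace(t,"wrist")[:1]:
        m=r["mask"]&(d>0); Q=P[m]; zt=np.percentile(Q[:,2],95); T=Q[Q[:,2]>zt-.008]
        rect=cv2.minAreaRect((T[:,:2]*1000).astype(np.float32))
        print(t,round(r["score"],2),r["extent"],"z",Q[:,2].min().round(3),round(zt,3),"mean",T.mean(0).round(3),"rect",np.round(rect[0],0),np.round(rect[1],0),round(rect[2],1))
print(go(.646,.289,.0475,3))
E
```

```text
t: 18.48
eef_pos: [0.6448, 0.288, 0.2157]
ee_rot: [-3.142, 0.0, 0.053]
force: [-0.7, -0.2, -0.3]
width: 0.0263
gripper_force: 15.0
ink_pad 0.6 [234.2, 155.7, 89.1, 63.9] z -0.0 0.019 mean [0.651 0.288 0.018] rect [649. 287.] [ 74. 112.] 1.9
rubber_stamp 0.71 [253.3, 212.3, 46.9, 112.7] z -0.001 0.256 mean [0.654 0.288 0.254] rect [652. 289.] [33. 21.] 25.8
[ 0.04 -0.03  6.74  0.02]
```

View pics/w5.png

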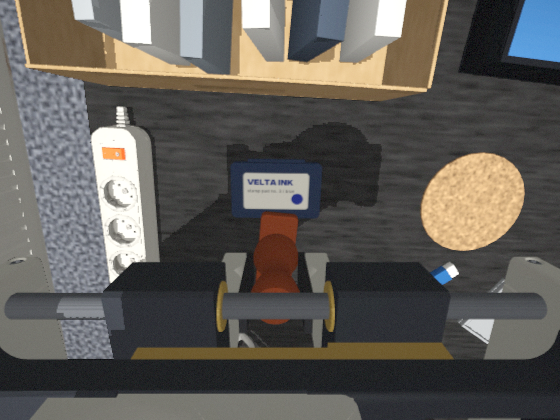

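```bash
python3 - <<'E'
from h import *
im,d=arm.grab_frame("wrist"); P=cloud("wrist",d)
r=arm.trace("rubber_stamp","wrist")[0]; m=(d>0)&(np.abs(P[...,0]-.646)<.05)&(np.abs(P[...,1]-.288)<.045)&(P[...,2]>.1)&(np.arange(420)[:,None]<262)
for z in np.arange(.176,.26,.006):
    Q=P[m&(abs(P[...,2]-z)<.003)]
    if len(Q)>5: print(z.round(3),len(Q),Q.min(0).round(3),Q.max(0).round(3))
E
```

```text
Traceback (most recent call last):
IndexError: list index out of range
```

```bash
python3 - <<'E'
from h import *
im,d=arm.grab_frame("wrist"); P=cloud("wrist",d)
m=(d>0)&(np.abs(P[...,0]-.646)<.06)&(np.abs(P[...,1]-.288)<.045)&(P[...,2]>.1)&(np.arange(420)[:,None]<262)
for z in np.arange(.176,.26,.006):
    Q=P[m&(abs(P[...,2]-z)<.003)]
    if len(Q)>5: print(z.round(3),len(Q),Q.min(0).round(3),Q.max(0).round(3))
cv2.imwrite("pics/w6.png",cv2.resize(im[150:330,200:360,::-1],None,fx=3,fy=3))
E
```

```text
0.188 28 [0.67  0.276 0.185] [0.672 0.297 0.191]
0.194 363 [0.652 0.275 0.191] [0.673 0.299 0.197]
0.2 587 [0.65  0.275 0.197] [0.673 0.301 0.203]
0.206 279 [0.644 0.275 0.203] [0.66  0.302 0.209]
0.212 347 [0.646 0.275 0.209] [0.66  0.301 0.215]
0.218 297 [0.649 0.262 0.215] [0.658 0.316 0.221]
0.224 338 [0.652 0.26  0.221] [0.659 0.317 0.227]
0.23 232 [0.654 0.26  0.227] [0.659 0.317 0.233]
```

View pics/w6.png

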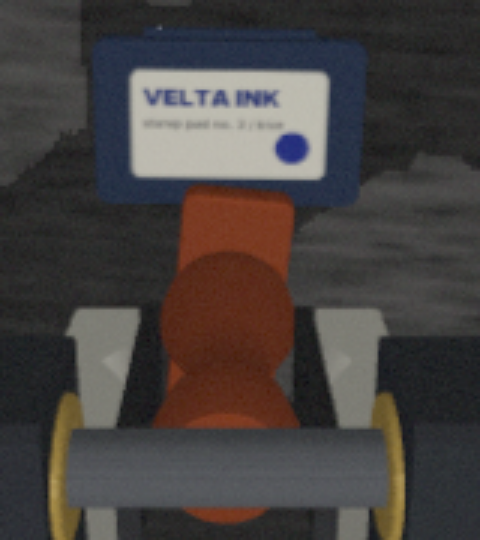

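The crop shows the foot's long side pointing along the tool's x, towards the pad, and about 28 mm wide across. The foot is centred at about (0.647, 0.288), which is where the pad's middle is. The 52 mm foot fits across the 74 mm pad, and turning the gripper would bring its body near the book box, so I lower it as it is.

```bash
python3 -m crank '[[[0,0,0.8,0],[0,0,2,0],[0,0,3.5,0],[0,0,4.8,0],[0,0,5.7,0],[0,0,6.2,0],[0,0,6.5,0],[0,0,6.62,0],[0,0,6.7,0],[0,0,6.73,0],[0,0,6.73,0]]]'
```

```text
t: 20.15
eef_pos: [0.6456, 0.2887, 0.0481]
ee_rot: [-3.141, -0.001, 0.055]
force: [-1.3, -0.5, 2.7]
width: 0.026
gripper_force: 15.0
```

```bash
python3 -m crank '[[[0,0,0.02,0],[0,0,0.03,0],[0,0,0.03,0]]]'; python3 -m crank '[[[0,0,0,0],[0,0,0,0],[0,0,0,0],[0,0,0,0],[0,0,0,0],[0,0,0,0]]]' 0; python3 -m crank '[[[0,0,-0.5,0],[0,0,-1.5,0],[0,0,-3,0],[0,0,-5,0],[0,0,-7,0],[0,0,-7.5,0],[0,0,-7.5,0]]]'; python3 - <<'E'
from h import *
for n in("wrist","top"):
  im,d=arm.grab_frame(n); P=cloud(n,d)
  for t in "ink_pad rubber_stamp carton".split():
    for r in arm.trace(t,n)[:1]:
        m=r["mask"]&(d>0); Q=P[m]; zt=np.percentile(Q[:,2],95); T=Q[Q[:,2]>zt-.006]
        rect=cv2.minAreaRect((T[:,:2]*1000).astype(np.float32))
        print(n,t,round(r["score"],2),round(zt,3),"mean",T.mean(0).round(3),np.round(rect[0],0),np.round(rect[1],0),round(rect[2],1))
print(go(.447,.141,.22,-50),go(.447,.141,.033,-50))
E
```

```text
t: 20.52
eef_pos: [0.6457, 0.2887, 0.048]
ee_rot: [-3.141, -0.001, 0.055]
force: [-2.8, -1.1, 8.6]
width: 0.0262
gripper_force: 15.1
t: 21.28
eef_pos: [0.6453, 0.2885, 0.0465]
ee_rot: [3.142, 0.0, 0.054]
force: [0.6, -0.1, 0.2]
width: 0.0804
gripper_force: 0.0
t: 22.15
eef_pos: [0.6456, 0.2887, 0.2358]
ee_rot: [-3.14, -0.002, 0.054]
force: [0.2, -0.8, -0.1]
width: 0.0875
gripper_force: 0.0
wrist ink_pad 0.64 0.017 mean [0.649 0.286 0.016] [647. 287.] [ 74. 111.] 2.1
wrist rubber_stamp 0.71 0.088 mean [0.647 0.288 0.087] [646. 288.] [22. 22.] 3.4
wrist carton 0.94 0.065 mean [0.454 0.161 0.064] [527. 211.] [227.  58.] 30.6
top ink_pad 0.65 0.02 mean [0.644 0.288 0.018] [647. 290.] [ 71. 113.] 1.9
top rubber_stamp 0.63 0.09 mean [0.645 0.29  0.088] [646. 290.] [21. 21.] 73.1
top carton 0.77 0.067 mean [0.446 0.143 0.064] [446. 143.] [62. 88.] 40.3
[-8.23  5.45  0.54 10.62] [-8.22  5.45  8.02 10.62]
```

```bash
python3 -m crank '[[[-0.8,0.5,0,2],[-2.5,1.6,0,4],[-4.3,2.8,0,6],[-6,4,0,8],[-7.4,5,0,10],[-8.23,5.45,0,10.6],[-8.23,5.45,0,10.6],[-8.23,5.45,0.5,10.6],[-8.23,5.45,0.5,10.6]]]' 0; python3 - <<'E'
from h import *
im,d=arm.grab_frame("wrist"); P=cloud("wrist",d)
for r in arm.trace("carton","wrist")[:1]:
        m=r["mask"]&(d>0); Q=P[m]; zt=np.percentile(Q[:,2],95); T=Q[Q[:,2]>zt-.006]
        rect=cv2.minAreaRect((T[:,:2]*1000).astype(np.float32))
        print(round(r["score"],2),round(zt,3),"mean",T.mean(0).round(3),np.round(rect[0],0),np.round(rect[1],0),round(rect[2],1))
print(go(.4465,.1415,.033,-50))
E
```

```text
t: 23.68
eef_pos: [0.447, 0.1412, 0.2199]
ee_rot: [3.139, 0.0, -0.87]
force: [0.1, 0.6, 0.7]
width: 0.0873
gripper_force: 0.0
0.81 0.067 mean [0.448 0.14  0.066] [447. 141.] [62. 88.] 40.0
[-0.03  0.01  7.51  0.03]
```

```bash
python3 -m crank '[[[0,0,1.5,0],[0,0,3,0],[0,0,4.5,0],[0,0,5.5,0],[0,0,6.4,0],[0,0,7,0],[0,0,7.4,0],[0,0,7.5,0],[0,0,7.5,0]]]'
python3 -m crank '[[[0,0,0,0],[0,0,0,0],[0,0,0,0],[0,0,0,0],[0,0,0,0],[0,0,0,0],[0,0,0,0]]]' 1 25
python3 -m crank '[[[0,0,-0.2,0],[0,0,-0.6,0],[0,0,-1.4,0],[0,0,-2.6,0],[0,0,-3.8,0],[0,0,-4.6,0],[0,0,-4.8,0]]]'; python3 -c "
from h import *
print(go(.463,-.067,.15,-122.5))"
```

```text
t: 24.9
eef_pos: [0.4475, 0.1414, 0.0343]
ee_rot: [-3.141, -0.0, -0.871]
force: [-0.0, -0.4, -0.1]
width: 0.0878
gripper_force: 0.0
t: 25.78
eef_pos: [0.4473, 0.1413, 0.0343]
ee_rot: [-3.141, -0.0, -0.871]
force: [-2.8, 0.5, 5.8]
width: 0.0616
gripper_force: 25.0
t: 26.65
eef_pos: [0.4479, 0.1417, 0.1557]
ee_rot: [-3.139, -0.0, -0.871]
force: [-0.8, -0.1, -0.7]
width: 0.0623
gripper_force: 25.0
[ 6.77  4.92  0.21 14.52]
```

```bash
python3 -m crank '[[[0.4,0.3,0,1],[1.2,0.9,0,2.5],[2.2,1.6,0,4.3],[3.2,2.3,0,6.1],[4.2,3.0,0,7.9],[5.1,3.7,0,9.7],[5.9,4.3,0,11.5],[6.5,4.7,0,13],[6.77,4.9,0,14.2],[6.77,4.92,0,14.5],[6.77,4.92,0,14.5],[6.77,4.92,0,14.5]]]'; python3 - <<'E'
from h import *
im,d=arm.grab_frame("wrist"); P=cloud("wrist",d); cv2.imwrite("pics/w7.png",im[:,:,::-1])
for t in ("carton_tray","carton","tape_roll"):
  for r in arm.trace(t,"wrist")[:1]:
        m=r["mask"]&(d>0); Q=P[m]; zt=np.percentile(Q[:,2],90); T=Q[abs(Q[:,2]-zt)<.008]
        rect=cv2.minAreaRect((T[:,:2]*1000).astype(np.float32))
        print(t,round(r["score"],2),round(zt,3),"mean",T.mean(0).round(3),np.round(rect[0],0),np.round(rect[1],0),round(rect[2],1))
E
```

```text
t: 28.15
eef_pos: [0.4622, -0.0671, 0.154]
ee_rot: [3.141, -0.0, -2.134]
force: [0.2, 0.6, -1.3]
width: 0.062
gripper_force: 25.0
carton_tray 0.8 0.013 mean [ 0.445 -0.099  0.007] [445. -99.] [47. 90.] 57.6
carton 0.82 0.186 mean [ 0.456 -0.078  0.185] [460. -72.] [77. 62.] 57.6
tape_roll 0.8 0.021 mean [0.485 0.114 0.02 ] [483. 114.] [32. 15.] 57.5
```

View pics/w7.png

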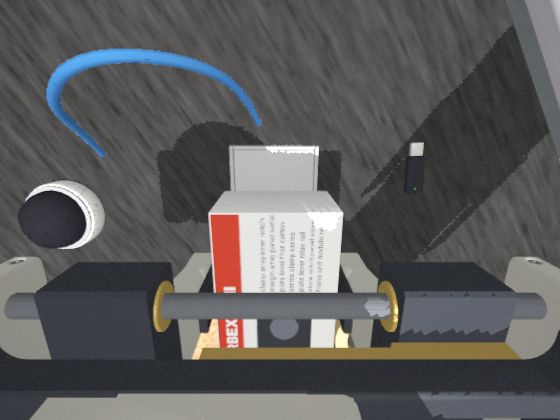

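The picture shows the carton hanging level and parallel over the tray, with the tray's far end at (275,168) px centred on it. The fit from the far ends puts the tray at (0.464, -0.068) and the carton at (0.463, -0.067), so I lower it.

```bash
python3 -m crank '[[[0,0,0.6,0],[0,0,1.6,0],[0,0,2.7,0],[0,0,3.7,0],[0,0,4.4,0],[0,0,4.8,0],[0,0,5.1,0],[0,0,5.25,0],[0,0,5.33,0],[0,0,5.37,0],[0,0,5.37,0]]]'
```

```text
t: 29.72
eef_pos: [0.4624, -0.0674, 0.02]
ee_rot: [-3.141, 0.0, -2.136]
force: [0.5, 0.4, -1.5]
width: 0.0621
gripper_force: 25.0
```

```bash
python3 -m crank '[[[0,0,0.03,0],[0,0,0.05,0],[0,0,0.05,0]]]'; python3 -m crank '[[[0,0,0,0],[0,0,0,0],[0,0,0,0],[0,0,0,0],[0,0,0,0]]]' 0; python3 -m crank '[[[0,0,-0.5,0],[0,0,-1.5,0],[0,0,-3,0],[0,0,-5,0],[0,0,-7,0],[0,0,-8,0],[0,0,-8,0]]]'; python3 - <<'E'
from h import *
for n in("wrist","top"):
  im,d=arm.grab_frame(n); P=cloud(n,d)
  for t in "carton_tray carton tape_roll cork_mat".split():
    for r in arm.trace(t,n)[:1]:
        m=r["mask"]&(d>0); Q=P[m]; zt=np.percentile(Q[:,2],90); T=Q[abs(Q[:,2]-zt)<.006]
        rect=cv2.minAreaRect((T[:,:2]*1000).astype(np.float32)); c,rr=cv2.minEnclosingCircle((T[:,:2]*1000).astype(np.float32))
        print(n,t,round(r["score"],2),round(zt,3),"mean",T.mean(0).round(3),np.round(rect[0],0),np.round(rect[1],0),round(rect[2],1),np.round(c),round(rr))
E
```

```text
t: 30.1
eef_pos: [0.4624, -0.0674, 0.0193]
ee_rot: [-3.141, 0.0, -2.136]
force: [-3.0, 1.5, 9.1]
width: 0.0615
gripper_force: 25.0
t: 30.72
eef_pos: [0.4623, -0.0674, 0.0185]
ee_rot: [3.142, -0.0, -2.136]
force: [-0.5, -1.1, 0.1]
width: 0.0876
gripper_force: 0.0
t: 31.6
eef_pos: [0.4633, -0.0673, 0.2217]
ee_rot: [-3.138, 0.004, -2.136]
force: [-0.2, 0.2, -0.4]
width: 0.0876
gripper_force: 0.0
wrist carton_tray 0.86 0.012 mean [ 0.456 -0.079  0.011] [463. -69.] [117.  90.] 57.5 [463. -69.] 73
wrist carton 0.62 0.05 mean [ 0.461 -0.069  0.049] [462. -67.] [87. 62.] 57.5 [462. -67.] 52
wrist tape_roll 0.88 0.019 mean [0.473 0.144 0.018] [475. 137.] [102.  46.] 80.9 [456. 140.] 51
wrist cork_mat 0.6 0.005 mean [0.63  0.039 0.004] [630.  46.] [137.  96.] 37.2 [640.  33.] 69
top carton_tray 0.23 0.007 mean [0.641 0.035 0.005] [642.  34.] [126. 129.] 2.5 [640.  35.] 67
top cork_mat 0.59 0.007 mean [0.641 0.035 0.005] [643.  35.] [123. 131.] 17.7 [640.  34.] 66
```

```bash
python3 -c "
from h import *
print(go(.456,.139,.26,-30))"
```

```text
[ -6.84   4.63  -1.68 -18.48]
```

```bash
python3 -m crank '[[[-1,0.7,-0.5,-2],[-2.2,1.5,-1,-4],[-3.4,2.3,-1.6,-6],[-4.6,3.1,-1.6,-8],[-5.8,3.9,-1.6,-10],[-6.8,4.6,-1.6,-12],[-6.8,4.6,-1.6,-14],[-6.8,4.6,-1.6,-16],[-6.84,4.63,-1.6,-18],[-6.84,4.63,-1.6,-18.5],[-6.84,4.63,-1.6,-18.5],[-6.84,4.63,-1.6,-18.5]]]' 0; python3 - <<'E'
from h import *
im,d=arm.grab_frame("wrist"); P=cloud("wrist",d); cv2.imwrite("pics/w8.png",im[:,:,::-1])
for t in ("tape_roll","cork_mat","carton"):
  for r in arm.trace(t,"wrist")[:1]:
        m=r["mask"]&(d>0); Q=P[m]; zt=np.percentile(Q[:,2],90); T=Q[abs(Q[:,2]-zt)<.006]
        c,rr=cv2.minEnclosingCircle((T[:,:2]*1000).astype(np.float32))
        print(t,round(r["score"],2),r["extent"],round(zt,3),"mean",T.mean(0).round(3),np.round(c),round(rr,1))
E
```

```text
t: 33.6
eef_pos: [0.4561, 0.1389, 0.2584]
ee_rot: [3.141, 0.0, -0.523]
force: [-0.6, 0.1, 0.5]
width: 0.0879
gripper_force: 0.0
tape_roll 0.9 [239.9, 151.2, 76.3, 77.5] 0.021 mean [0.45  0.141 0.02 ] [448. 142.] 52.1
cork_mat 0.93 [224.6, 0.0, 105.7, 72.4] 0.007 mean [0.62  0.042 0.006] [637.  33.] 64.5
carton 0.84 [373.4, 66.7, 90.1, 60.8] 0.051 mean [ 0.465 -0.066  0.05 ] [463. -65.] 52.2
```

View pics/w8.png

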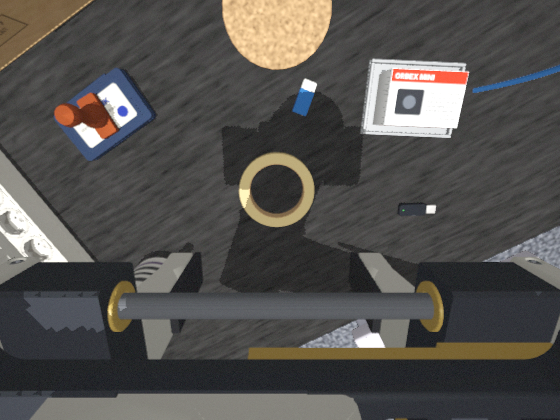

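The wrist view shows the tape lying clear at (277,190) px, the carton lying flat inside the tray at (415,98), the stamp upright on the pad at (95,115) and the mat at (277,20). The tape centre is at (0.448, 0.142). I will grip the wall on its +y side.

```bash
python3 -c "
from h import *
print(go(.4675,.1758,.06,-30),go(.4675,.1758,.005,-30))"
```

```text
[-0.34 -1.51  7.94  0.02] [-0.34 -1.51 10.14  0.02]
```

```bash
python3 -m crank '[[[-0.34,-1.51,1.5,0],[-0.34,-1.51,3.5,0],[-0.34,-1.51,5.5,0],[-0.34,-1.51,7,0],[-0.34,-1.51,7.9,0],[-0.34,-1.51,7.9,0],[-0.34,-1.51,7.9,0]]]' 0.42
python3 -m crank '[[[0,0,0.6,0],[0,0,1.2,0],[0,0,1.7,0],[0,0,2.1,0],[0,0,2.2,0],[0,0,2.2,0]]]'
```

```text
t: 34.67
eef_pos: [0.4682, 0.1764, 0.062]
ee_rot: [-3.141, -0.001, -0.521]
force: [-0.2, -0.0, 1.3]
width: 0.0507
gripper_force: 0.0
t: 35.42
eef_pos: [0.4676, 0.176, 0.0061]
ee_rot: [3.142, -0.0, -0.521]
force: [-0.6, 0.6, -0.1]
width: 0.0506
gripper_force: 0.0
```

```bash
python3 -m crank '[[[0,0,0,0],[0,0,0,0],[0,0,0,0],[0,0,0,0],[0,0,0,0],[0,0,0,0],[0,0,0,0]]]' 1 40
python3 -m crank '[[[0,0,-0.1,0],[0,0,-0.4,0],[0,0,-1,0],[0,0,-1.8,0],[0,0,-2.5,0],[0,0,-3.1,0],[0,0,-3.4,0],[0,0,-3.4,0]]]'; python3 -c "
from h import *
print(go(.641,.074,.09,0))"
```

```text
t: 36.3
eef_pos: [0.4677, 0.1761, 0.0062]
ee_rot: [-3.141, -0.0, -0.521]
force: [-0.2, 0.5, 1.9]
width: 0.0155
gripper_force: 40.0
t: 37.3
eef_pos: [0.4677, 0.1761, 0.0914]
ee_rot: [-3.141, -0.0, -0.522]
force: [0.3, -0.6, -1.0]
width: 0.0157
gripper_force: 40.0
[ 8.05  0.08  0.06 -5.98]
```

```bash
python3 - <<'E'
from h import *
im,d=arm.grab_frame("wrist"); P=cloud("wrist",d); cv2.imwrite("pics/w9.png",im[:,:,::-1])
np.savez("w9.npz",P=P)
for t in ("tape_roll","cork_mat"):
  for r in arm.trace(t,"wrist")[:2]:
        m=r["mask"]&(d>0); Q=P[m]
        print(t,round(r["score"],2),r["extent"],np.percentile(Q,[5,50,95],axis=0).round(3).tolist())
E
```

```text
tape_roll 0.73 [260.9, 178.2, 186.4, 164.0] [[0.427, 0.091, 0.093], [0.477, 0.119, 0.104], [0.496, 0.178, 0.105]]
cork_mat 0.68 [280.5, 0.0, 97.9, 19.0] [[0.575, 0.037, 0.003], [0.587, 0.062, 0.005], [0.603, 0.083, 0.007]]
```

View pics/w9.png

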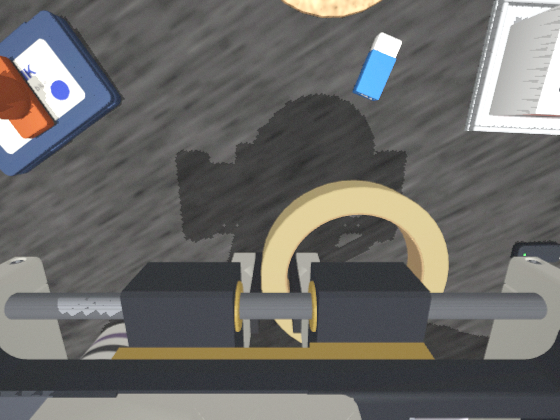

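```bash
python3 - <<'E'
from h import *
P=np.load("w9.npz")["P"]; r=arm.trace("tape_roll","wrist")[0]; Q=P[r["mask"]]; Q=Q[(Q[:,2]>.098)&(Q[:,2]<.115)]
A=np.c_[Q[:,:2]-Q[:,:2].mean(0),np.ones(len(Q))]; print("plane",np.linalg.lstsq(A,Q[:,2],rcond=None)[0].round(4))
from scipy.optimize import least_squares
# ring 26..52: minimise violation
f=lambda c:(lambda rho:np.maximum(rho-.052,0)+np.maximum(.026-rho,0))(np.hypot(Q[:,0]-c[0],Q[:,1]-c[1]))
s=least_squares(f,[.448,.142]); print(s.x.round(4), np.abs(f(s.x)).max())
st=arm.get_state(); R=Rn.from_euler('xyz',st["ee_rot"]).as_matrix(); print("in tool",(R.T@(np.r_[s.x,0]-st["eef_pos"])).round(4))
E
```

```text
plane [-0.0039  0.0021  0.1043]
[0.4462 0.1378] 0.00026349954388819874
in tool [0.0007 0.0431 0.0905]
```

```bash
python3 -c "
from h import *
print(go(.641,.077,.091,0))"
```

```text
[ 8.   -0.04 -0.03 -5.98]
```

```bash
python3 -m crank '[[[0.4,0,0,-0.4],[1.2,0,0,-1],[2.4,0,0,-2],[3.6,0,0,-3],[4.8,0,0,-4],[6,0,0,-5],[7,0,0,-5.6],[7.6,0,0,-6],[7.9,0,0,-6],[8,0,0,-6],[8,0,0,-6],[8,0,0,-6]]]'; python3 - <<'E'
from h import *
from scipy.optimize import least_squares
im,d=arm.grab_frame("wrist"); P=cloud("wrist",d); cv2.imwrite("pics/w10.png",im[:,:,::-1])
st=arm.get_state(); print(st["eef_pos"])
zt=st["eef_pos"][2]+.0129
m=(abs(P[...,2]-zt)<.004)&(np.hypot(P[...,0]-st["eef_pos"][0],P[...,1]-st["eef_pos"][1]+.04)<.065)&(np.arange(420)[:,None]<262)
for t in ("tape_roll","cork_mat"):
  for r in arm.trace(t,"wrist")[:1]:
    mm=r["mask"]&(d>0)
    if t=="tape_roll": mm&=abs(P[...,2]-zt)<.004; ro,ri=.052,.026
    else: mm&=abs(P[...,2]-.005)<.005; ro,ri=.066,0
    Q=P[mm]; print(t,round(r["score"],2),r["extent"],len(Q),Q.min(0).round(3),Q.max(0).round(3))
    # outer edge: hull points; 
    h=cv2.convexHull((Q[:,:2]*1000).astype(np.float32))[:,0]/1000
    g=lambda c:np.hypot(h[:,0]-c[0],h[:,1]-c[1])-ro
    s=least_squares(g,Q[:,:2].mean(0),loss='soft_l1',f_scale=.001); print("hull fit",s.x.round(4),np.round(g(s.x)*1000,1))
E
```

```text
t: 39.0
eef_pos: [0.6406, 0.0766, 0.0912]
ee_rot: [-3.142, 0.0, 0.002]
force: [0.1, -0.1, -0.6]
width: 0.0158
gripper_force: 40.0
[0.64063331 0.07663714 0.09125198]
cork_mat 0.89 [254.2, 145.7, 144.6, 132.1] 9008 [ 0.587 -0.033  0.001] [0.705 0.096 0.009]
hull fit [0.6398 0.0313] [-0.2 -0.  -0.1 -0.1 -0.  -0.2 -0.2  0.  -0.1 -0.3 -0.  -0.2 -0.2 -0.1
 -0.5 -0.5 -1.2 -0.8 -1.1 -1.1 -1.2 -3.8 -3.5 -2.1 -0.8 -0.8 -0.4 -0.8
 -0.6 -1.3 -0.9 -0.7 -0.7 -0.3  0.   0.1  0.  -0.  -0.3 -0.2 -0.3 -0.1
 -0.2 -0.1  0.   0.1 -0.  -0.1 -0.3]
```

View pics/w10.png

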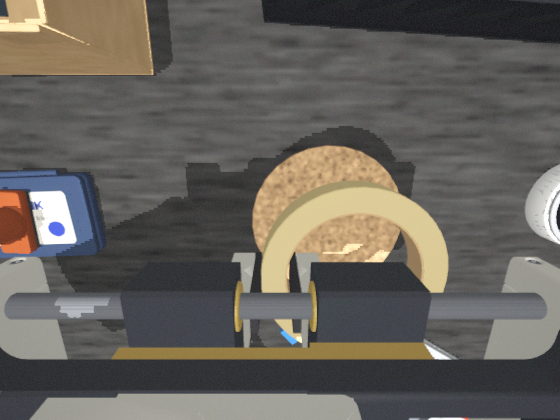

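The wrist view shows the mat at (328,215) px with the tape held level above it at (355,270); it appears nearer the camera, so it is displaced in the image. Next I fit the tape's outer circle.

```bash
python3 - <<'E'
from h import *
from scipy.optimize import least_squares
for k in range(2):
    im,d=arm.grab_frame("wrist"); P=cloud("wrist",d); st=arm.get_state(); e=st["eef_pos"]
    m=(abs(P[...,2]-e[2]-.0129)<.003)&(np.hypot(P[...,0]-e[0],P[...,1]-e[1]+.04)<.065)&(np.mgrid[0:420,0:560][0]<290)&((np.mgrid[0:420,0:560][1]>328)|(np.mgrid[0:420,0:560][0]<245))
    Q=P[m]; print(len(Q),Q.min(0).round(3),Q.max(0).round(3))
    rho=lambda c:np.hypot(Q[:,0]-c[0],Q[:,1]-c[1])
    h=cv2.convexHull((Q[:,:2]*1000).astype(np.float32))[:,0]/1000
    h=h[h[:,0]>e[0]+.012]
    g=lambda c:np.hypot(h[:,0]-c[0],h[:,1]-c[1])-.052
    s=least_squares(g,Q[:,:2].mean(0)-[.02,0],loss='soft_l1',f_scale=.001); print(s.x.round(4),(s.x-e[:2]).round(4),np.round(np.percentile(rho(s.x)*1000,[0,1,5,50,99,100]),1))
E
```

```text
6472 [ 0.634 -0.019  0.101] [0.693 0.08  0.107]
[0.6411 0.0328] [ 0.0003 -0.0437] [36.6 37.4 38.1 45.6 51.9 52.3]
6448 [ 0.634 -0.02   0.101] [0.693 0.08  0.107]
[0.6411 0.0327] [ 0.0003 -0.0437] [36.8 37.4 38.1 45.6 51.9 52.4]
```

The wall is really about 15 mm thick (inner radius about 37 mm), which explains the 15.7 mm opening. The tape centre, (0.641, 0.033), is over the mat centre to within about 1–2 mm, so I lower it.

```bash
python3 -m crank '[[[0,0,0.4,0],[0,0,1.1,0],[0,0,1.9,0],[0,0,2.5,0],[0,0,2.85,0],[0,0,3.05,0],[0,0,3.15,0],[0,0,3.19,0],[0,0,3.19,0]]]'; python3 - <<'E'
from h import *
from scipy.optimize import least_squares
im,d=arm.grab_frame("wrist"); P=cloud("wrist",d); e=arm.get_state()["eef_pos"]
v,u=np.mgrid[0:420,0:560]
near=np.hypot(P[...,0]-.641,P[...,1]-.033)<.085
hsv=cv2.cvtColor(im,cv2.COLOR_RGB2HSV)
for n,m,r in(("tape",(abs(P[...,2]-e[2]-.0129)<.003)&(v<290)&((u>328)|(v<245)),.052),("mat",(abs(P[...,2]-.005)<.003)&(hsv[...,1]>70)&(v<262),.066)):
    Q=P[m&near]; h=cv2.convexHull((Q[:,:2]*1000).astype(np.float32))[:,0]/1000; h=h[h[:,0]>.655]
    g=lambda c:np.hypot(h[:,0]-c[0],h[:,1]-c[1])-r
    s=least_squares(g,[.641,.033],loss='soft_l1',f_scale=.001); print(n,len(Q),s.x.round(4),np.abs(g(s.x)).max().round(4))
E
```

```text
t: 40.38
eef_pos: [0.6412, 0.0764, 0.0117]
ee_rot: [-3.141, -0.001, 0.002]
force: [-0.1, -0.0, -0.8]
width: 0.0155
gripper_force: 40.0
tape 6472 [0.6414 0.0326] 0.0002
mat 10036 [0.6398 0.0312] 0.001
```

```bash
python3 -m crank '[[[-0.03,0.02,0,0],[-0.05,0.04,0,0],[-0.05,0.04,0.03,0],[-0.05,0.04,0.04,0],[-0.05,0.04,0.04,0]]]'; python3 -m crank '[[[0,0,0,0],[0,0,0,0],[0,0,0,0],[0,0,0,0],[0,0,0,0]]]' 0.42;  python3 -m crank '[[[0,0,-0.3,0],[0,0,-0.9,0],[0,0,-2,0],[0,0,-4,0],[0,0,-6,0],[0,0,-8,0],[0,0,-8.5,0],[0,0,-8.5,0]]]'
```

```text
t: 41.05
eef_pos: [0.6397, 0.0752, 0.0112]
ee_rot: [3.141, -0.0, 0.002]
force: [-3.0, 0.3, 6.7]
width: 0.0156
gripper_force: 40.0
t: 41.68
eef_pos: [0.6397, 0.0752, 0.0102]
ee_rot: [3.142, 0.0, 0.002]
force: [-0.4, -0.7, 0.4]
width: 0.05
gripper_force: 0.0
t: 42.68
eef_pos: [0.64, 0.0755, 0.2247]
ee_rot: [-3.14, -0.003, 0.002]
force: [-0.1, 0.1, -0.8]
width: 0.0511
gripper_force: 0.0
```

```bash
python3 - <<'E'
from h import *
from scipy.optimize import least_squares
im,d=arm.grab_frame("wrist"); P=cloud("wrist",d); cv2.imwrite("pics/w11.png",im[:,:,::-1])
for t,r,z in(("tape_roll",.052,.024),("cork_mat",.066,.005)):
  for q in arm.trace(t,"wrist")[:1]:
    Q=P[q["mask"]&(d>0)&(abs(P[...,2]-z)<.005)]; h=cv2.convexHull((Q[:,:2]*1000).astype(np.float32))[:,0]/1000
    g=lambda c:np.hypot(h[:,0]-c[0],h[:,1]-c[1])-r
    s=least_squares(g,[.641,.033],loss='soft_l1',f_scale=.001); print(t,s.x.round(4),np.median(Q[:,2]))
im,d=arm.grab_frame("top"); P=cloud("top",d); cv2.imwrite("pics/top1.png",cv2.resize(im[100:300,60:460,::-1],None,fx=2,fy=2))
for t in "glue_stick rubber_stamp carton tape_roll mug dome_camera".split():
  for q in arm.trace(t,"top")[:1]:
    Q=P[q["mask"]&(d>0)]; zt=np.percentile(Q[:,2],95); print(t,round(q["score"],2),Q[Q[:,2]>zt-.006].mean(0).round(3))
E
```

```text
tape_roll [0.6387 0.0309] 0.02321686954567137
cork_mat [0.6381 0.0308] 0.00425819493155602
glue_stick 0.75 [ 0.415 -0.341  0.096]
rubber_stamp 0.71 [0.644 0.289 0.088]
carton 0.7 [ 0.463 -0.064  0.049]
tape_roll 0.84 [0.623 0.037 0.024]
mug 0.5 [0.431 0.301 0.116]
dome_camera 0.82 [ 0.66  -0.174  0.05 ]
```

View pics/top1.png

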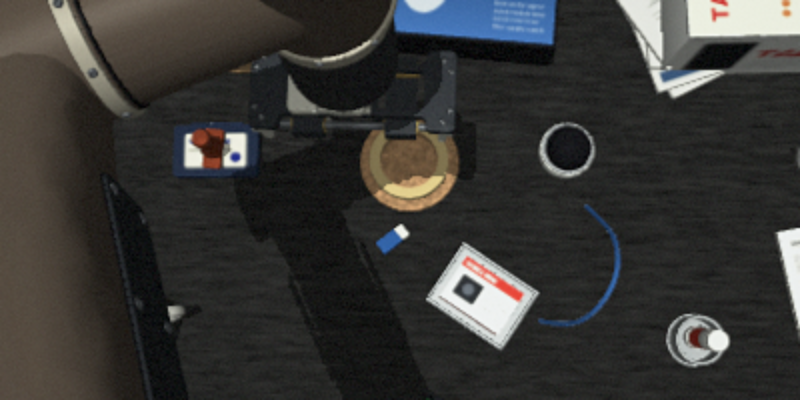

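The last picture shows the tape centred on the mat at (410,165), the stamp upright on the pad at (212,150), the carton flat in the tray at (483,293) and the glue stick upright in the cup at (700,340). The dome camera is unmoved at (567,150). The mug is hidden behind the arm in this view; the gripper never went near it.

```bash
python3 -c "
from station import arm
print(arm.job_done())"
```

```text
the job is handed in; nothing more can be done
None
```

The job is handed in at about 43 s: the glue stick is upright in the cup, the stamp upright mid-pad, the carton flat in the tray and the tape centred on the mat to about 1 mm; the dome camera is unmoved, and the mug, hidden behind the arm in the last picture, was not approached.

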